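# Stow the tall bottle on the chart table

### The job

Make the tall steel bottle safe before casting off: push it low on its body so that it slides, standing upright, across the chart table and in between the three low rails of the pale wooden rack, then push the rack's hinged gate fully shut behind it. Push only: never lift the bottle or tip it, and leave the green GPS case, the chart clamp, the coaster and the bottle cap where they are.

Things in the scene. Friction and masses are not known exactly. Their poses are not given: they have to be found in the camera images.
- bottle: Tall bare-steel drinks bottle, black cap, loose, upright, 245 mm high, about 0.5 kg (varies). Round body 70 mm across up to 115 mm high, shoulder narrowing to 36 mm across at 160 mm, neck 33 mm across up to 205 mm, then the cap, 40 mm across. Origin: centre of its underside; z up. Tips easily if pushed high; pushed within 30 mm of the table it slides.
- rack: Three pale wooden rails, 40 mm high, 12 mm thick, fixed to the table, no floor. Origin: on the table, mid between the rails. Space inside: x -52 to 52 mm, y from the open mouth at -62 mm (where the side rails end) to the end rail at +50 mm. The bottle goes in along the rack's +y until it stands near the origin. At yaw 0 (varies +-0.15 rad) its x, y are the world's.
- gate (a joint): Rack's gate, a pale wooden bar on an upright brass pin at the corner of the mouth nearest the robot. Rad: 0 = fully shut, against its stop, the bar across the mouth along the rack's +x from the pin; grows as the free end swings out: 1.57 = along the rack's -y; start 1.85 to 2.1. Stays where left; about 1 N at its end moves it. Shut it by pushing the outer face.
- gate_hinge (a point): On the gate's pin axis, at x = -58, y = -70 mm in the rack's frame, 22 mm above the table; its x axis points along the bar to the free end. The bar is 10 mm thick (5 mm either side of the pin axis) and spans 8 to 36 mm above the table.
- gate_tip (a point): Middle of the gate's free end, 112 mm from the pin, 22 mm above the table.
- gps_case: Handheld GPS in a green plastic case with a dark screen, 62 x 130 x 30 mm, loose, lying flat, long side along its y. Origin: centre of its underside. To be left alone.
- clamp: Steel chart clamp with a wire spring lever, 95 x 38 mm, 39 mm high, loose. Origin: centre of its underside. To be left alone.
- coaster: Round grey silicone coaster, 94 mm across, 5 mm thick, loose. Origin: centre of its underside. To be left alone.
- cap: Glass bottle cap, 32 mm across, 22 mm high, loose. Origin: centre of its underside. To be left alone.
Not all that is in view belongs to the job. Of the things like the rack, leave any that is turquoise; of the rest the smaller one is meant. There is more than one size of the bottle; the one meant has the size given above.

How it is judged:
By the outcome, as a careful person would: the job done as asked, in the order asked, and still so for the second after the job is handed in, with the robot touching nothing.
It also fails if it takes over 72 s, if anything falls off the work surface, if the arm or the gripper's body presses on something with over 40 N, if the wrist force passes 120 N, or if a joint passes its speed limit or range.

### The arm

A 6-joint arm with a two-finger parallel gripper is mounted at the origin on the work surface. World frame = base frame: x ahead of the robot, y to its left, z up, the work surface at z = 0. Lengths are in m, angles in rad, forces in N, time in s.
With the tool pointing down it reaches from about 0.275 to 0.825 m from the base axis. Payload 4.9 kg.
Tool frame: the origin (TCP) lies midway between the tips of the shut fingers; the grasp point (between the pads) lies 19 mm behind it; z points along the fingers, y is the direction in which the jaws open and shut (so a half turn about z gives the same grasp; the last joint's range is limited). The gripper opens to 85 mm and grips with 20 to 120 N. Pads are 22 mm wide; open, the fingers measure 114 mm over their backs; the gripper's body (76 mm by 85 mm) begins 54 mm behind the grasp point. The pads swing forward as they close: fully open they stand 13 mm farther back than shut.
Start: joints at [-1.479, 0.326, -0.193, 1.052, 0, 1.437], TCP at [0.123, -0.536, 0.231] pointing down, gripper open.
Joint ranges: [-2.65, 2.65], [-0.97, 1.79], [-1.3, 1.35], [-1.93, 2.1], [-1.47, 1.37], [-3.14, 3.14]. Speed limits (rad/s): [2.57, 2.57, 3.14, 3.14, 3.14, 3.14].

### API

Orientations are given as a rotation vector (axis times angle).
In Python, from bench import ctrl gives the robot as it stands.
- The arm moves only by the shell command python3 -m creep 'ROWS'. ROWS is a JSON object of lists of equal length, an entry for each row: "delta_pos": the shift along the tool's x, y, z in cm, a list of three; "twist": the turn, a rotation vector about the tool's x, y, z in rad, a list of three; "fingers": the finger opening in cm, from 0 to 8.54. A call has 1 to 10 rows; each row shifts and turns the pose as measured when the row begins, along the tool's axes as they then stand; what a row does not reach is not made up. A row lasts 1/12 s, in which the tool goes at most 41.7 mm and 7.16 degrees, less where a joint would pass 70% of its speed; a pose out of reach is approached as far as the arm can. A call with a gripper value outside its range is refused whole. The fingers move at their own pace and stop on an object; the grip force is fixed at half the most. Time passes only in rows, so rows that do not move let the fingers close. It gives the time, the measured TCP pose, the force and the opening at its end, in the units of the state.
- ctrl.observe(): the state, without advancing time (a new reading comes with each control period).
- ctrl.read_camera(name): name is "scene" or "top"; returns a dict with "image" (420x560x3 uint8, blue, green, red), "fx", "fy", "cx", "cy" (pixels), "position" and "orientation" of the camera in the world. Camera axes: x right, y down, z forward; pixel columns grow to the right and rows downward; lengths in m; the calibration is good to about 2 mm. A picture is of the moment at which its call begins. There is no depth.
- ctrl.finish_job(): hands the job in, once; it reports no verdict.
The state is a dict: "t": time; "qpos": joint angles; "joint_vel": joint speeds; "joint_efforts": joint torques, N m; "tcp_pos": TCP position; "tcp_rot": TCP orientation; "force": force on the tool from outside, world axes, zero at the start; "moment": the same for the moment, N m; "width": finger opening in m.
Only numpy, scipy, OpenCV 4.12 (cv2) and the standard library are available. Lean on these libraries where they do the work, as an engineer would, in place of code of your own. Each camera call takes 0.05 s, during which the arm holds its last target. There are 200 camera calls.

## Working session

There is one attempt and no reset: what is moved stays moved. The work goes in short steps, Python scripts to look and compute and a shell command to move; the robot and the scene stay as the last step left them, time stands still between calls to the robot, and variables do not carry over. Pictures are saved under pics/ and viewed, about 8 in all and at most 12, crops included, and the job is handed in when it is done.

```bash
mkdir -p pics; ls
cat > h.py <<'E'
import numpy as np, cv2
from scipy.spatial.transform import Rotation as R
from bench import ctrl
def cam(n):
    c=ctrl.read_camera(n); o=np.array(c["orientation"],float)
    c["R"]=o if o.shape==(3,3) else (R.from_rotvec(o).as_matrix() if o.size==3 else R.from_quat(o).as_matrix())
    c["p"]=np.array(c["position"]); return c
def proj(c,P):
    q=(np.atleast_2d(P)-c["p"])@c["R"]; return np.c_[c["fx"]*q[:,0]/q[:,2]+c["cx"],c["fy"]*q[:,1]/q[:,2]+c["cy"]]
def ray(c,u,v): return c["R"]@np.array([(u-c["cx"])/c["fx"],(v-c["cy"])/c["fy"],1.])
def atz(c,u,v,z=0):
    d=ray(c,u,v); return c["p"]+d*(z-c["p"][2])/d[2]
E
python3 - <<'E'
from h import *
for n in("scene","top"):
    c=cam(n); cv2.imwrite(f"pics/{n}0.png",c["image"]); print(n,c["fx"],c["cx"],c["cy"],c["p"],c["orientation"])
print(ctrl.observe())
E
```

```text
pics
scene 416.92268228410234 278.80424339333007 209.15070867168467 [1.01970296 0.71590182 0.57365994] [-0.72308168 -2.46494266  1.31246538]
top 419.99688246422227 280.3276693900824 200.41046138547398 [0.47267596 0.05312121 0.88560377] [-2.15259608  2.09476738 -0.1276166 ]
{'t': 0.1, 'qpos': array([-1.47920378e+00,  3.26855287e-01, -1.93495268e-01,  1.05201915e+00,
        1.58658654e-05,  1.43662540e+00]), 'joint_vel': array([ 0.00054039, -0.00255117,  0.00231987, -0.00103699,  0.00097017,
        0.00276396]), 'joint_efforts': array([ 9.28009176e-04, -4.44238865e+01,  2.63038105e+01,  7.94278661e-03,
       -9.68483823e-05, -5.51421181e-06]), 'tcp_pos': array([ 0.12310004, -0.53549963,  0.23058371]), 'tcp_rot': array([-3.12003568e+00, -3.53698622e-01, -7.74890615e-05]), 'force': array([-0.78821367,  0.43921906, -0.42291901]), 'moment': array([ 0.0328626 ,  0.0040902 , -0.02342588]), 'width': 0.08551368305945868}
```

View pics/scene0.png

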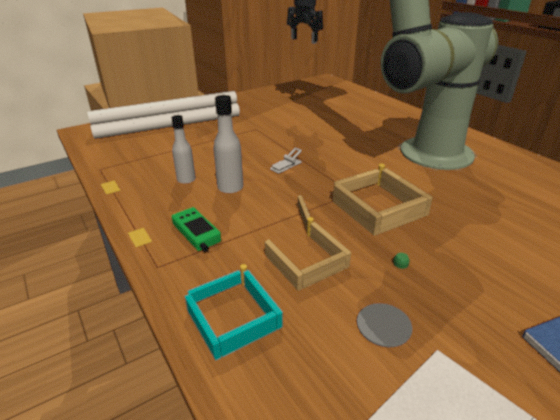

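View pics/top0.png

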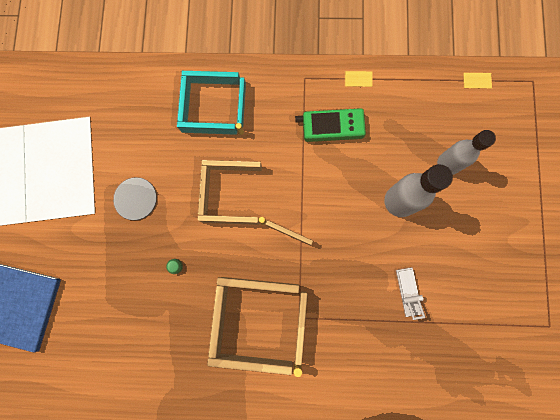

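The scene view shows the two bottles: the larger one at scene (229,150) / top (420,190) and the smaller at scene (184,150) / top (465,155). It also shows three racks: turquoise (212,102), pale with its gate open (232,190), and a larger pale one (258,325), all in top pixels. The open pale rack fits because it is the smaller of the pale ones. Next I'll triangulate and enlarge.

Run:
```python
from h import *
s=cam("scene");t=cam("top")
def tri(a,b):
    d1=ray(s,*a);d2=ray(t,*b);d1/=np.linalg.norm(d1);d2/=np.linalg.norm(d2)
    k=np.linalg.lstsq(np.c_[d1,-d2],t["p"]-s["p"],rcond=None)[0]
    A=s["p"]+k[0]*d1;B=t["p"]+k[1]*d2;return (A+B)/2,np.linalg.norm(A-B)
print("big cap",tri((223,99),(437,178)));print("small cap",tri((178,118),(485,139)))
print("hinge pin",tri((310,220),(262,219)));print("end rail corner far",tri((302,283),(203,161)))
print("tip",tri((300,199),(315,243)))
for n,z,p in[("endNear",.04,(199,220)),("endFar",.04,(202,161)),("mouthFar",.04,(261,163)),("pin",.045,(262,219)),("tip",.036,(315,243)),("coaster",0,(135,199)),("cap",.02,(174,266)),("clamp",.03,(409,293)),("gps",.03,(337,124))]: print(n,atz(t,*p,z))
img=t["image"][90:270,180:520]; cv2.imwrite("pics/crop1.png",cv2.resize(img,None,fx=2.35,fy=2.35,interpolation=cv2.INTER_CUBIC))
img=s["image"][80:300,130:370]; cv2.imwrite("pics/crop2.png",cv2.resize(img,None,fx=2.7,fy=2.7,interpolation=cv2.INTER_CUBIC))
```

```text
big cap (array([ 0.61620353, -0.16534544,  0.23881768]), np.float64(0.002565229074956363))
small cap (array([ 0.6989923 , -0.26894455,  0.17609654]), np.float64(0.0008398739968495671))
hinge pin (array([0.56543001, 0.12168501, 0.04080311]), np.float64(0.0010261718359158563))
end rail corner far (array([0.68492526, 0.25543517, 0.0234174 ]), np.float64(0.008416815814276923))
tip (array([0.51934412, 0.01420286, 0.02201308]), np.float64(0.005335813477212925))
endNear [0.56051717 0.24994787 0.04      ]
endFar [0.6840472  0.25108704 0.04      ]
mouthFar [0.68241803 0.12777787 0.04      ]
pin [0.56536843 0.12102563 0.045     ]
tip [0.52065159 0.01319951 0.036     ]
coaster [0.60660105 0.40132699 0.        ]
cap [0.46637873 0.30060316 0.02      ]
clamp [ 0.42781855 -0.17387277  0.03      ]
gps [ 0.77296834 -0.0292066   0.03      ]
```

View pics/crop1.png

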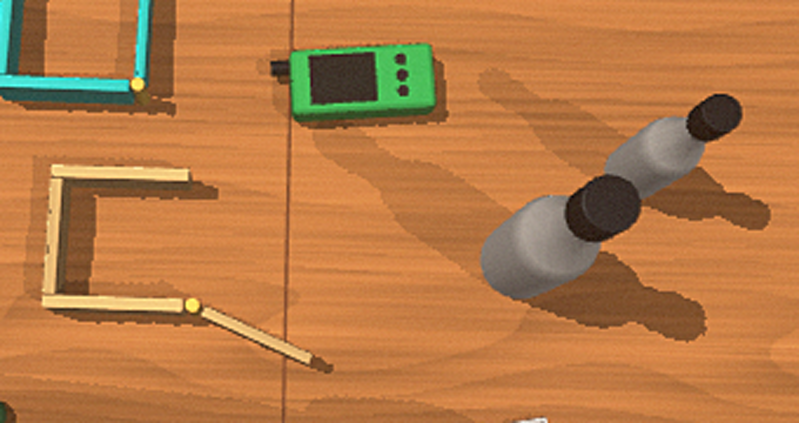

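View pics/crop2.png

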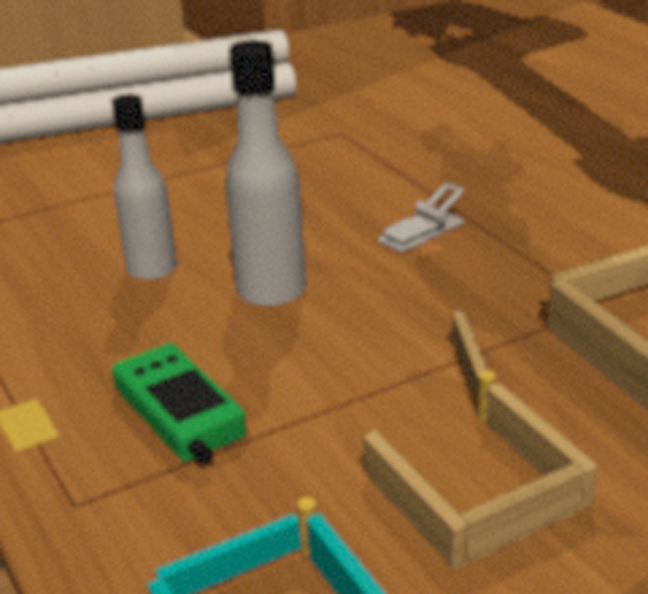

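The enlarged crops show the big bottle's cap top triangulates at z≈0.239, so it is the 245 mm one; the other is about 0.176. The rack meant is the small pale one with its gate open. Next I'll check the bottle's base and the rack by projecting their models, and work out the first move.

```bash
cat >> h.py <<'E'
def pose(): 
    o=ctrl.observe(); return o,np.array(o["tcp_pos"]),R.from_rotvec(o["tcp_rot"])
def Rt(yaw,tilt):  # jaws along world x (yaw=0), fingers tilted forward to +y; yaw>0: heading turns to +x
    h=np.array([np.sin(yaw),np.cos(yaw),0]); z=np.sin(tilt)*h-np.cos(tilt)*np.array([0,0,1.]); y=np.array([np.cos(yaw),-np.sin(yaw),0])
    return R.from_matrix(np.c_[np.cross(y,z),y,z])
def plan(P,Rg=None):
    o,p,r=pose(); print("at",p.round(4),"F",np.round(o["force"],1),"q",np.round(o["qpos"],2),"t",o["t"],"w",round(o["width"],3))
    print("tool delta cm",(r.inv().apply(np.array(P)-p)*100).round(2), "dist",np.linalg.norm(np.array(P)-p).round(3))
    if Rg is not None: print("twist",(r.inv()*Rg).as_rotvec().round(3),"delta after twist",(Rg.inv().apply(np.array(P)-p)*100).round(2))
def rackfit(c,px,pts):
    pass
E
python3 - <<'E'
from h import *
from scipy.optimize import least_squares
s=cam("scene");t=cam("top")
a=np.linspace(0,2*np.pi,73)
def cyl(x,y): return np.vstack([np.c_[x+.035*np.cos(a),y+.035*np.sin(a),0*a+z] for z in(0,.115)])
def obs(b):
    q=proj(t,cyl(*b)); w=proj(s,cyl(*b)[:73]); return np.array([q[:,0].min(),q[:,1].max(),w[:,0].min(),w[:,0].max(),w[:,1].max()])
m=np.array([180+481/2.35,90+300/2.35,130+235/2.7,130+305/2.7,80+302/2.7])
f=least_squares(lambda b:obs(b)-m,[.616,-.165]);print("bottle",f.x,f.fun.round(1))
# rack top-view corners: local(x,y,z)
L=np.array([[.064,.062,.04],[-.064,.062,.04],[.064,-.062,.04],[.052,.050,.04],[-.052,.05,.04],[-.058,-.07,.045]])
px=np.array([[52,165],[43,307],[189,171],[63,179],[57,296],[193,305]])/2.35+[180,90]
def W(v): return R.from_euler('z',v[2]).apply(L)+[v[0],v[1],0]
g=least_squares(lambda v:(proj(t,W(v))-px).ravel(),[.6215,.19,0]);print("rack",g.x,g.fun.round(1))
pin=g.x[:2]+R.from_euler('z',g.x[2]).apply([-.058,-.07,0])[:2];print("pin",pin)
plan([.50,-.33,.25],Rt(.26,.785))
E
```

```text
bottle [ 0.61593834 -0.16966761] [ 0.2 -0.  -0.   0.2  0.5]
rack [ 0.62127784  0.18999461 -0.00486275] [-0.4  0.1 -0.5  0.8  0.7 -1.   0.3 -0.1 -0.3 -0.2  0.2  0.4]
pin [0.56293813 0.12027747]
at [ 0.1231 -0.5359  0.231 ] F [-0.6 -0.5 -0.6] q [-1.48  0.33 -0.19  1.05  0.    1.44] t 0.3 w 0.085
tool delta cm [ 41.34 -11.63  -1.89] dist 0.43
twist [ 0.424  0.705 -1.027] delta after twist [22.27 31.13 19.57]
```

```bash
python3 -m creep '{"delta_pos":[[2,-0.5,-0.3],[3.8,-1,-0.2],[3.8,-1.1,-0.2],[3.8,-1.1,-0.2],[3.8,-1.1,-0.2],[3.8,-1.1,-0.2],[3.8,-1.1,-0.2],[3.8,-1.1,-0.2],[3.8,-1.1,-0.2],[2,-0.6,-0.2]],"twist":[[0,0,0],[0,0,0],[0,0,0],[0,0,0],[0,0,0],[0,0,0],[0,0,0],[0,0,0],[0,0,0],[0,0,0]],"fingers":[5,5,5,5,5,5,5,5,5,5]}'; python3 -c "
from h import *
plan([.50,-.33,.25],Rt(.26,.785))"
```

```text
t: 1.13
tcp_pos: [0.4458, -0.3612, 0.2513]
tcp_rot: [3.123, 0.332, -0.001]
force: [0.3, -1.1, -0.0]
width: 0.0497
at [ 0.4458 -0.3612  0.2513] F [ 0.3 -1.1 -0. ] q [-0.81  0.36 -0.09  1.12 -0.    2.12] t 1.1333 w 0.05
tool delta cm [ 5.96 -1.91  0.12] dist 0.063
twist [ 0.431  0.704 -1.04 ] delta after twist [3.03 4.44 3.21]
```

```bash
python3 -m creep '{"delta_pos":[[0,0,0],[0,0,0],[0,0,0],[0,0,0],[0,0,0],[0,0,0]],"twist":[[0.036,0.058,-0.086],[0.036,0.058,-0.086],[0.036,0.058,-0.086],[0.036,0.058,-0.086],[0.036,0.058,-0.086],[0.036,0.058,-0.086]],"fingers":[5,5,5,5,5,5]}'; python3 -c "
from h import *
plan([.55,-.28,.12],Rt(.26,.785))"
```

```text
t: 1.63
tcp_pos: [0.456, -0.3522, 0.2544]
tcp_rot: [-2.634, -1.085, -0.485]
force: [-0.2, -0.5, 0.2]
width: 0.0501
at [ 0.456  -0.3522  0.2544] F [-0.2 -0.5  0.2] q [-0.98  0.47  0.02  1.31  0.38  1.34] t 1.6333 w 0.05
tool delta cm [ 5.52  3.13 16.75] dist 0.179
twist [ 0.202  0.342 -0.479] delta after twist [-2.86  7.22 16.14]
```

```bash
python3 -m creep '{"delta_pos":[[0,0,0],[0,0,0],[0,0,0],[0,0,0],[0,0,0],[0,0,0]],"twist":[[0.034,0.058,-0.08],[0.034,0.058,-0.08],[0.034,0.058,-0.08],[0.034,0.058,-0.08],[0.034,0.058,-0.08],[0.034,0.058,-0.08]],"fingers":[5,5,5,5,5,5]}'; python3 -c "
from h import *
plan([.58,-.26,.12],Rt(.26,.785))"
```

```text
t: 2.13
tcp_pos: [0.4548, -0.3546, 0.2564]
tcp_rot: [-1.979, -1.567, -0.858]
force: [0.6, -0.3, -0.3]
width: 0.0497
at [ 0.4548 -0.3546  0.2564] F [ 0.6 -0.3 -0.3] q [-1.06  0.8   0.38  1.79  0.52  0.56] t 2.1333 w 0.05
tool delta cm [-1.52  9.68 18.34] dist 0.208
twist [-0.003 -0.019  0.028] delta after twist [-0.9   9.67 18.39]
```

```bash
python3 -m creep '{"delta_pos":[[-0.2,1.5,2.8],[-0.2,1.7,3.3],[-0.2,1.7,3.3],[-0.2,1.7,3.3],[-0.2,1.6,3.2]],"twist":[[0,-0.003,0.005],[0,-0.003,0.005],[0,-0.003,0.005],[0,-0.003,0.005],[0,-0.003,0.005]],"fingers":[5,5,5,5,5]}'; python3 -c "
from h import *
plan([.595,-.245,.03],Rt(.26,.785))
c=cam('scene');cv2.imwrite('pics/s3.png',c['image'])"
```

```text
t: 2.55
tcp_pos: [0.5622, -0.278, 0.1326]
tcp_rot: [-2.014, -1.535, -0.84]
force: [-0.1, -0.0, 0.8]
width: 0.0499
at [ 0.5622 -0.278   0.1326] F [-0.1 -0.   0.8] q [-0.87  0.88  0.24  1.45  0.62  0.8 ] t 2.55 w 0.05
tool delta cm [-4.45  2.31 10.09] dist 0.113
twist [ 0.004 -0.007 -0.007] delta after twist [-4.4   2.32 10.11]
```

View pics/s3.png

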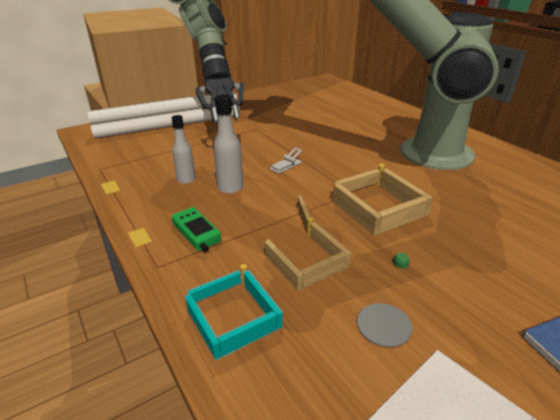

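The gripper is behind and above the big bottle (218,100), clear of the small bottle at (184,150). I'll lower it behind the bottle.

```bash
python3 -m creep '{"delta_pos":[[-0.9,0.5,2],[-0.9,0.5,2],[-0.9,0.5,2],[-0.9,0.5,2],[-0.9,0.4,1.8]],"twist":[[0,0,0],[0,0,0],[0,0,0],[0,0,0],[0,0,0]],"fingers":[5,5,5,5,5]}'; python3 -c "
from h import *
plan([.597,-.245,.016],Rt(.26,.785))"
```

```text
t: 3.02
tcp_pos: [0.5995, -0.2389, 0.0235]
tcp_rot: [-2.004, -1.542, -0.836]
force: [0.3, -0.4, -0.2]
width: 0.0501
at [ 0.5995 -0.2389  0.0235] F [ 0.3 -0.4 -0.2] q [-0.79  1.    0.19  1.24  0.66  0.87] t 3.0167 w 0.05
tool delta cm [-0.99 -0.08  0.06] dist 0.01
twist [-0.004 -0.008 -0.001] delta after twist [-0.99 -0.08  0.07]
```

```bash
python3 -m creep '{"delta_pos":[[-0.5,0,0],[-0.5,0,0],[0.7,0,0.7],[0.6,0,0.6],[0.4,0,0.4],[0.3,0,0.3],[0.3,0,0.3],[0.3,0,0.3],[0.3,0,0.3],[0.3,0,0.3]],"twist":[[0,0,0],[0,0,0],[0,0,0],[0,0,0],[0,0,0],[0,0,0],[0,0,0],[0,0,0],[0,0,0],[0,0,0]],"fingers":[5,5,5,5,5,5,5,5,5,5]}'; python3 -c "
from h import *
plan([.61,-.19,.016],Rt(.26,.785))
s=cam('scene');t=cam('top');cv2.imwrite('pics/st4.png',np.hstack([cv2.resize(s['image'][60:240,130:310],(400,400)),cv2.resize(t['image'][100:280,340:520],(400,400))]))"
```

```text
t: 3.85
tcp_pos: [0.6096, -0.1996, 0.0179]
tcp_rot: [-2.004, -1.543, -0.836]
force: [-0.9, 0.6, -0.4]
width: 0.05
at [ 0.6096 -0.1996  0.0179] F [-0.9  0.6 -0.4] q [-0.74  0.97  0.11  1.15  0.68  0.93] t 3.85 w 0.05
tool delta cm [ 0.52 -0.2   0.8 ] dist 0.01
twist [-0.004 -0.007 -0.001] delta after twist [ 0.52 -0.21  0.8 ]
```

View pics/st4.png

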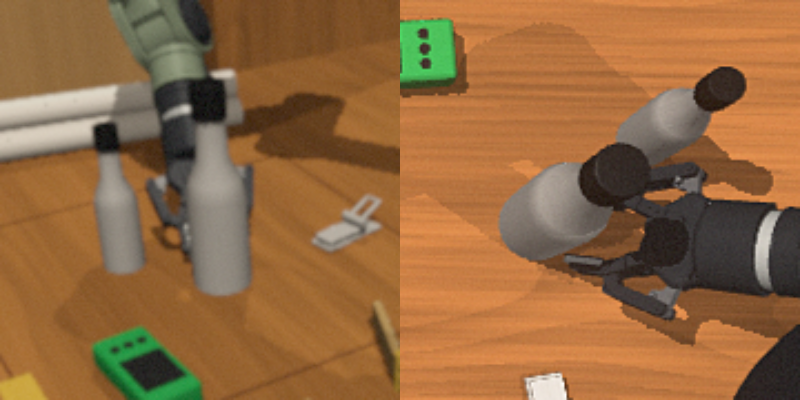

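The scene (left) shows the fingers just behind the bottle's foot, with a gap to the small bottle. The top view shows the bottle entering the cradle near crop (560,215). I'll push along +y.

```bash
python3 -m creep '{"delta_pos":[[0.25,-0.1,0.3],[0.3,-0.12,0.35],[0.4,-0.15,0.45],[0.4,-0.15,0.45],[0.4,-0.15,0.42],[0.4,-0.15,0.42],[0.4,-0.15,0.42],[0.4,-0.15,0.42],[0.3,-0.1,0.3],[0.2,-0.1,0.2]],"twist":[[0,0,0],[0,0,0],[0,0,0],[0,0,0],[0,0,0],[0,0,0],[0,0,0],[0,0,0],[0,0,0],[0,0,0]],"fingers":[5,5,5,5,5,5,5,5,5,5]}'; python3 -c "
from h import *
plan([.615,-.05,.016],Rt(.0,.785))
s=cam('scene');t=cam('top');cv2.imwrite('pics/st5.png',np.hstack([cv2.resize(s['image'][60:240,130:310],(400,400)),cv2.resize(t['image'][100:280,340:520],(400,400))]))"
```

```text
t: 4.78
tcp_pos: [0.6116, -0.146, 0.0172]
tcp_rot: [-2.01, -1.547, -0.839]
force: [-0.5, -4.0, 1.8]
width: 0.0499
at [ 0.6116 -0.146   0.0172] F [-0.5 -4.   1.8] q [-0.68  0.91 -0.02  1.02  0.71  1.01] t 4.7833 w 0.05
tool delta cm [ 6.52 -2.14  6.72] dist 0.096
twist [ 0.187 -0.003 -0.182] delta after twist [6.7  0.34 6.87]
```

View pics/st5.png

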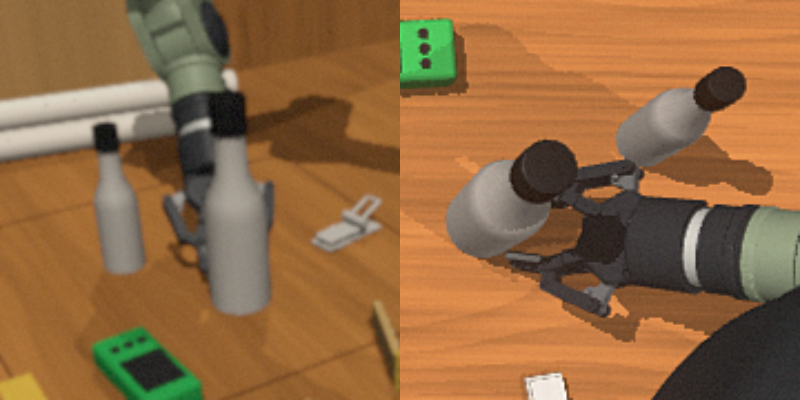

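The bottle stands upright and is sliding in the cradle at about 4 N; the small bottle is unmoved. I'll keep pushing while straightening the yaw, and narrow the cradle a little for gate clearance.

```bash
python3 -m creep '{"delta_pos":[[0.3,-0.08,0.3],[0.4,-0.1,0.42],[0.5,-0.12,0.52],[0.5,-0.1,0.52],[0.5,-0.1,0.52],[0.5,-0.08,0.52],[0.5,-0.08,0.52],[0.5,-0.06,0.52],[0.4,-0.05,0.42],[0.3,-0.03,0.3]],"twist":[[0.009,0,-0.009],[0.009,0,-0.009],[0.009,0,-0.009],[0.009,0,-0.009],[0.009,0,-0.009],[0.009,0,-0.009],[0.009,0,-0.009],[0.009,0,-0.009],[0.009,0,-0.009],[0.009,0,-0.009]],"fingers":[4.9,4.8,4.7,4.6,4.5,4.4,4.3,4.2,4.2,4.2]}'; python3 -c "
from h import *
plan([.622,-.0,.016],Rt(.0,.785))"
```

```text
t: 5.72
tcp_pos: [0.6181, -0.0779, 0.0176]
tcp_rot: [-1.879, -1.668, -0.788]
force: [0.8, -4.6, 3.1]
width: 0.0423
at [ 0.6181 -0.0779  0.0176] F [ 0.8 -4.6  3.1] q [-0.57  0.91 -0.02  1.05  0.7   0.97] t 5.7167 w 0.042
tool delta cm [ 5.38 -0.56  5.62] dist 0.078
twist [ 0.092 -0.002 -0.081] delta after twist [5.4  0.39 5.62]
```

```bash
python3 -m creep '{"delta_pos":[[0.3,-0.05,0.3],[0.4,-0.05,0.42],[0.5,-0.05,0.52],[0.5,-0.04,0.52],[0.5,-0.02,0.52],[0.5,0,0.52],[0.5,0,0.52],[0.5,0,0.52],[0.4,0,0.42],[0.3,0,0.3]],"twist":[[0.009,0,-0.009],[0.009,0,-0.009],[0.009,0,-0.009],[0.009,0,-0.009],[0.009,0,-0.009],[0.009,0,-0.009],[0.009,0,-0.009],[0.009,0,-0.009],[0.009,0,-0.009],[0.009,0,-0.009]],"fingers":[4.2,4.2,4.2,4.2,4.2,4.2,4.2,4.2,4.2,4.2]}'; python3 -c "
from h import *
plan([.622,.06,.016],Rt(.0,.785))
s=cam('scene');t=cam('top');cv2.imwrite('pics/st6.png',np.hstack([cv2.resize(s['image'][60:320,150:410],(400,400)),cv2.resize(t['image'][80:280,190:390],(400,400))]))"
```

```text
t: 6.55
tcp_pos: [0.6208, -0.011, 0.0176]
tcp_rot: [-1.742, -1.779, -0.731]
force: [0.8, -5.0, 3.1]
width: 0.0424
at [ 0.6208 -0.011   0.0176] F [ 0.8 -5.   3.1] q [-0.46  0.92  0.    1.08  0.68  0.94] t 6.55 w 0.042
tool delta cm [4.9  0.24 5.13] dist 0.071
twist [-0.005 -0.     0.019] delta after twist [4.91 0.12 5.13]
```

View pics/st6.png

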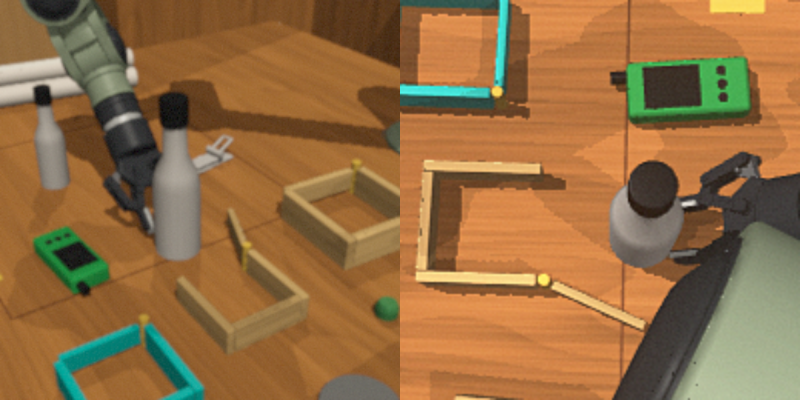

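The bottle is upright and centred on the mouth, and both the GPS and gate are untouched. I'll continue.

```bash
python3 -m creep '{"delta_pos":[[0.3,0,0.3],[0.4,0,0.42],[0.5,0.02,0.53],[0.5,0.02,0.53],[0.5,0.02,0.53],[0.5,0.02,0.53],[0.5,0,0.53],[0.5,0,0.53],[0.4,0,0.42],[0.3,0,0.3]],"twist":[[0,0,0.002],[0,0,0.002],[0,0,0.002],[0,0,0.002],[0,0,0.002],[0,0,0.002],[0,0,0],[0,0,0],[0,0,0],[0,0,0]],"fingers":[4.2,4.2,4.2,4.2,4.2,4.2,4.2,4.2,4.2,4.2]}'; python3 -c "
from h import *
plan([.622,.15,.016],Rt(.0,.785))
s=cam('scene');t=cam('top');cv2.imwrite('pics/st7.png',np.hstack([cv2.resize(s['image'][90:300,190:400],(400,400)),cv2.resize(t['image'][130:280,180:330],(400,400))]))"
```

```text
t: 7.48
tcp_pos: [0.6217, 0.0487, 0.0168]
tcp_rot: [-1.765, -1.76, -0.725]
force: [-0.0, -6.2, 4.3]
width: 0.0422
at [0.6217 0.0487 0.0168] F [-0.  -6.2  4.3] q [-0.37  0.88 -0.09  0.95  0.71  1.07] t 7.4833 w 0.042
tool delta cm [7.14 0.02 7.19] dist 0.101
twist [ 0.     0.004 -0.002] delta after twist [7.11 0.03 7.21]
```

View pics/st7.png

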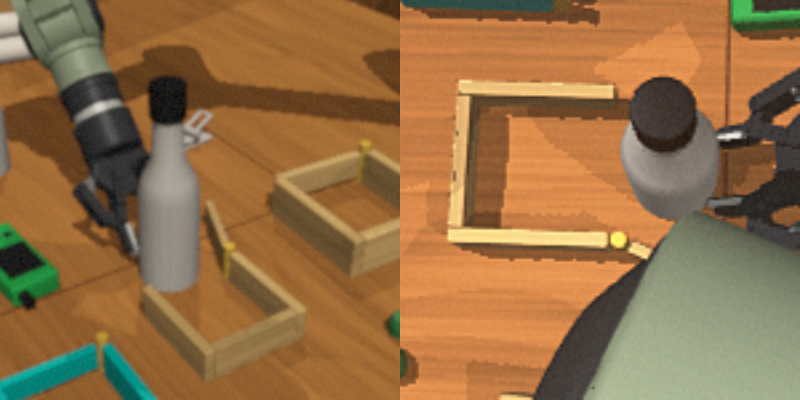

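The bottle is at the mouth (top crop 670,170), centred between the rails (rows 100–228). I'll push it in.

```bash
python3 -m creep '{"delta_pos":[[0.3,0,0.3],[0.4,0,0.42],[0.5,0,0.52],[0.5,0,0.52],[0.5,0,0.52],[0.5,0,0.52],[0.5,0,0.52],[0.5,0,0.52],[0.4,0,0.42],[0.3,0,0.3]],"twist":[[0,0,0],[0,0,0],[0,0,0],[0,0,0],[0,0,0],[0,0,0],[0,0,0],[0,0,0],[0,0,0],[0,0,0]],"fingers":[4.2,4.2,4.2,4.2,4.2,4.2,4.2,4.2,4.2,4.2]}'; python3 -m creep '{"delta_pos":[[0.3,0,0.3],[0.3,0,0.3],[0.3,0,0.3],[0.3,0,0.3]],"twist":[[0,0,0],[0,0,0],[0,0,0],[0,0,0]],"fingers":[4.2,4.2,4.2,4.2]}'; python3 -c "
from h import *
plan([.622,.16,.016],Rt(.0,.785))
s=cam('scene');t=cam('top');cv2.imwrite('pics/st8.png',np.hstack([cv2.resize(s['image'][130:310,220:400],(400,400)),cv2.resize(t['image'][130:280,180:330],(400,400))]))"
```

```text
t: 8.42
tcp_pos: [0.6232, 0.1065, 0.0157]
tcp_rot: [-1.778, -1.754, -0.725]
force: [-0.9, -6.5, 5.5]
width: 0.0421
t: 8.75
tcp_pos: [0.6236, 0.1212, 0.0157]
tcp_rot: [-1.783, -1.752, -0.723]
force: [0.2, -5.7, 5.9]
width: 0.042
at [0.6236 0.1212 0.0157] F [ 0.2 -5.7  5.9] q [-0.26  0.84 -0.18  0.8   0.74  1.23] t 8.75 w 0.042
tool delta cm [ 2.79 -0.23  2.69] dist 0.039
twist [ 0.008  0.01  -0.015] delta after twist [ 2.77 -0.16  2.72]
```

View pics/st8.png

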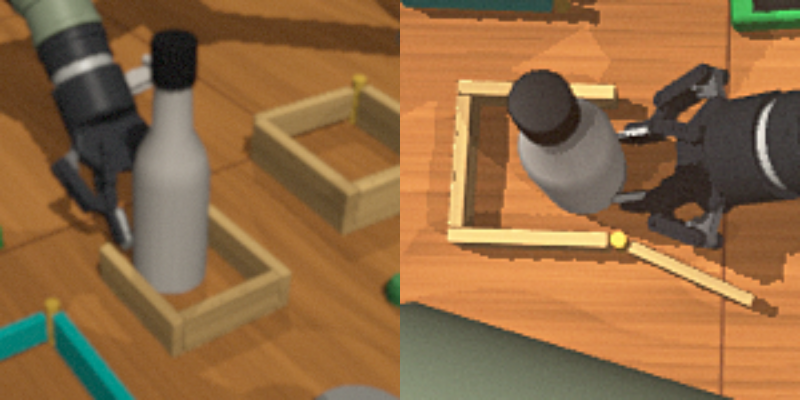

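The bottle is past the mouth and upright, with about 35–40 mm to go.

```bash
python3 -m creep '{"delta_pos":[[0.3,0,0.3],[0.35,0,0.35],[0.35,0,0.35],[0.35,0,0.35],[0.35,0,0.35],[0.35,0,0.35],[0.35,0,0.35],[0.3,0,0.3],[0.3,0,0.3]],"twist":[[0,0,0],[0,0,0],[0,0,0],[0,0,0],[0,0,0],[0,0,0],[0,0,0],[0,0,0],[0,0,0]],"fingers":[4.2,4.2,4.2,4.2,4.2,4.2,4.2,4.2,4.2]}'; python3 -c "
from h import *
plan([.622,.16,.016],Rt(.0,.785))
from scipy.optimize import least_squares
s=cam('scene');t=cam('top');cv2.imwrite('pics/st9.png',np.hstack([cv2.resize(s['image'][130:310,220:400],(400,400)),cv2.resize(t['image'][130:280,180:330],(400,400))]))
for y in(.18,.19,.20): # predicted silhouettes of bottle base in crop px
    a=np.linspace(0,6.28,73);P=np.c_[.622+.035*np.cos(a),y+.035*np.sin(a),0*a]
    q=(proj(t,P)-[180,130])*400/150+[400,0];w=(proj(s,P)-[220,130])*400/180
    print(y,'top maxrow',q[:,1].max().round(),'col at it',q[q[:,1].argmax(),0].round(),'maxcol',q[:,0].max().round(),'scene x',w[:,0].min().round(),w[:,0].max().round(),'ymax',w[:,1].max().round())"
```

```text
t: 9.6
tcp_pos: [0.6255, 0.1584, 0.0154]
tcp_rot: [-1.795, -1.745, -0.722]
force: [-1.3, -5.6, 5.8]
width: 0.0423
at [0.6255 0.1584 0.0154] F [-1.3 -5.6  5.8] q [-0.2   0.82 -0.21  0.72  0.75  1.32] t 9.6 w 0.042
tool delta cm [ 0.15 -0.35  0.06] dist 0.004
twist [ 0.013  0.014 -0.023] delta after twist [ 0.16 -0.35  0.07]
0.18 top maxrow 215.0 col at it 550.0 maxcol 596.0 scene x 149.0 223.0 ymax 310.0
0.19 top maxrow 215.0 col at it 538.0 maxcol 583.0 scene x 154.0 230.0 ymax 316.0
0.2 top maxrow 214.0 col at it 526.0 maxcol 571.0 scene x 160.0 236.0 ymax 322.0
```

View pics/st9.png

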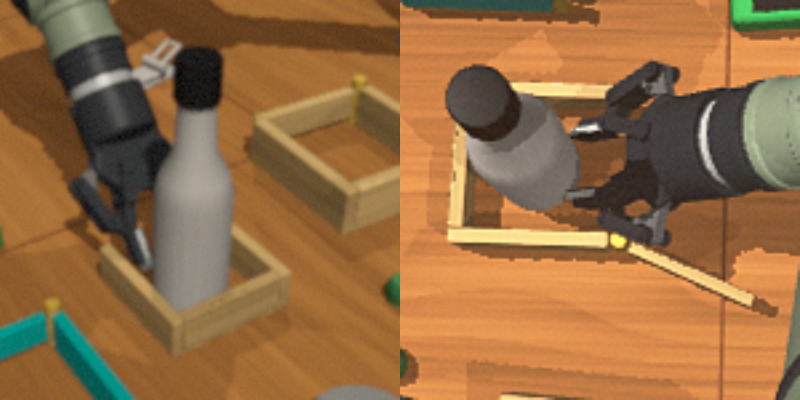

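The bottle base is at about (0.627, 0.192), i.e. inside the rack, near its origin and upright. I'll back off straight, then rise, untilt and close the fingers.

```bash
python3 -m creep '{"delta_pos":[[-0.4,0,-0.4],[-0.7,0,-0.7],[-1,0,-1],[-1.2,0,-1.2],[-1.2,0,-1.2],[-1.2,0,-1.2],[-1.2,0,-1.2],[0.8,0,-1.8],[1.5,0,-2],[1.8,0,-2]],"twist":[[0,0,0],[0,0,0],[0,0,0],[0,0,0],[0,0,0],[0,0,0],[0,0,0],[0,0,0],[0,0,0],[0,0,0]],"fingers":[4.2,4.2,4.2,4.2,4.2,4.2,4.2,4.2,4.2,4.2]}'; python3 -m creep '{"delta_pos":[[0.8,0,-0.8],[0.8,0,-0.8],[0,0,0],[0,0,0],[0,0,0],[0,0,0]],"twist":[[0,-0.07,0],[0,-0.09,0],[0,-0.09,0],[0,-0.09,0],[0,-0.09,0],[0,0,0]],"fingers":[3,2,1,0,0,0]}'; python3 -c "
from h import *
plan([.487,.055,.12],Rt(.0,.35))
s=cam('scene');t=cam('top');cv2.imwrite('pics/st10.png',np.hstack([cv2.resize(s['image'][100:310,200:410],(400,400)),cv2.resize(t['image'][130:280,180:330],(400,400))]))"
```

```text
t: 10.53
tcp_pos: [0.6097, 0.0438, 0.0748]
tcp_rot: [-1.788, -1.722, -0.69]
force: [-0.4, 0.3, -1.2]
width: 0.0418
t: 11.03
tcp_pos: [0.6085, 0.0355, 0.0987]
tcp_rot: [-2.064, -1.985, -0.292]
force: [0.8, -0.3, -0.8]
width: 0.0001
at [0.6085 0.0355 0.0987] F [ 0.8 -0.3 -0.8] q [-0.22  0.61 -0.15  0.93  0.31  1.37] t 11.0333 w 0.0
tool delta cm [  1.99 -12.3   -0.94] dist 0.125
twist [-0.036  0.02  -0.045] delta after twist [  2.56 -12.15  -1.33]
```

```bash
python3 -m creep '{"delta_pos":[[0.5,-1.6,-0.3],[0.5,-2.7,-0.3],[0.5,-2.9,-0.3],[0.5,-2.9,-0.2],[0.3,-2.2,0]],"twist":[[-0.007,0.004,-0.009],[-0.007,0.004,-0.009],[-0.007,0.004,-0.009],[-0.007,0.004,-0.009],[-0.007,0.004,-0.009]],"fingers":[0,0,0,0,0]}'; python3 -c "
from h import *
plan([.487,.055,.02],Rt(.0,.35))
t=cam('top');im=t['image'].astype(int)
# pale-wood mask: compare with known rail colour
u=proj(t,[[.615,.246,.04],[.68,.19,.04],[.545,.08,.036],[.53,.045,.036]]).round().astype(int)
for a,b in u: print(a,b,im[b,a])
"
```

```text
t: 11.55
tcp_pos: [0.4823, 0.0502, 0.1131]
tcp_rot: [-2.028, -2.008, -0.361]
force: [-0.5, -0.6, -0.1]
width: 0.0004
at [0.4823 0.0502 0.1131] F [-0.5 -0.6 -0.1] q [-0.27  0.38 -0.51  0.79  0.35  1.29] t 11.55 w 0.0
tool delta cm [-2.86  0.59  8.87] dist 0.093
twist [-0.009 -0.015 -0.012] delta after twist [-2.74  0.47  8.91]
202 194 [122 198 240]
231 164 [119 191 240]
282 230 [133 208 251]
299 238 [130 206 252]
```

```bash
python3 -m creep '{"delta_pos":[[-0.7,0.15,2],[-0.7,0.15,2.3],[-0.7,0.15,2.3],[-0.7,0.15,2.2]],"twist":[[-0.002,-0.004,-0.003],[-0.002,-0.004,-0.003],[-0.002,-0.004,-0.003],[-0.002,-0.004,-0.003]],"fingers":[0,0,0,0]}'; python3 -c "
from h import *
o,p,r=pose();plan([.487,.055,.022],Rt(.0,.35))
pin=np.array([.563,.1203,.022]);q=p
for f in(1.96,1.7,1.4,1.1,.8,.5,.2,.0):
    w=pin+.085*np.array([np.cos(f),-np.sin(f),0])+.022*np.array([-np.sin(f),-np.cos(f),0]); print(f,w.round(3),'world step cm',((w-q)*100).round(2),'tool',(r.inv().apply(w-q)*100).round(2)); q=w
"
```

```text
t: 11.93
tcp_pos: [0.4798, 0.0518, 0.0187]
tcp_rot: [-2.034, -2.015, -0.358]
force: [-0.5, 0.1, -0.3]
width: 0.0001
at [0.4798 0.0518 0.0187] F [-0.5  0.1 -0.3] q [-0.26  0.52 -0.6   0.55  0.34  1.3 ] t 11.9333 w 0.0
tool delta cm [ 0.42  0.71 -0.2 ] dist 0.008
twist [-0.005 -0.006 -0.011] delta after twist [ 0.41  0.72 -0.2 ]
1.96 [0.51  0.05  0.022] world step cm [ 3.06 -0.18  0.33] tool [-0.02  3.05 -0.39]
1.7 [0.53  0.039 0.022] world step cm [ 1.98 -1.12  0.  ] tool [-1.02  1.99 -0.4 ]
1.4 [0.556 0.033 0.022] world step cm [ 2.55 -0.6   0.  ] tool [-0.54  2.56 -0.22]
1.1 [0.582 0.035 0.022] world step cm [2.62 0.18 0.  ] tool [0.19 2.62 0.05]
0.8 [0.606 0.044 0.022] world step cm [2.45 0.94 0.  ] tool [0.91 2.44 0.32]
0.5 [0.627 0.06  0.022] world step cm [2.06 1.62 0.  ] tool [1.54 2.05 0.56]
0.2 [0.642 0.082 0.022] world step cm [1.49 2.16 0.  ] tool [2.04 1.47 0.75]
0.0 [0.648 0.098 0.022] world step cm [0.61 1.64 0.  ] tool [1.55 0.59 0.57]
```

```bash
python3 -m creep '{"delta_pos":[[0,1,-0.1],[0,1,-0.15],[0,1,-0.15],[-0.35,0.7,-0.13],[-0.35,0.7,-0.13],[-0.35,0.7,-0.13],[-0.18,0.85,-0.07],[-0.18,0.85,-0.07],[-0.18,0.85,-0.07]],"twist":[[0,0,0],[0,0,0],[0,0,0],[0,0,0],[0,0,0],[0,0,0],[0,0,0],[0,0,0],[0,0,0]],"fingers":[0,0,0,0,0,0,0,0,0]}'
cat > w.py <<'E'
from h import *
import sys
o,p,r=pose();print(p.round(4),'F',np.round(o['force'],1))
pin=np.array([.563,.1203,.022]);q=p
for f in map(float,sys.argv[1:]):
    w=pin+.085*np.array([np.cos(f),-np.sin(f),0])+.022*np.array([-np.sin(f),-np.cos(f),0]); print(f,'tool',(r.inv().apply(w-q)*100).round(2)); q=w
t=cam('top');im=t['image'].astype(int)
def pale(P): 
    a,b=proj(t,P)[0].round().astype(int); c=im[b,a]; return c[1]>165 and c[2]>205 and c[0]<175
g=[(f,sum(pale([pin+[d*np.cos(f),-d*np.sin(f),.014]]) for d in np.arange(.03,.112,.005))) for f in np.arange(-.1,2.2,.03)]
print('gate',[(round(f,2),n) for f,n in sorted(g,key=lambda x:-x[1])[:4]])
E
python3 w.py 1.1 .8 .5
```

```text
t: 12.68
tcp_pos: [0.5512, 0.0268, 0.0112]
tcp_rot: [-2.031, -1.982, -0.345]
force: [-0.4, 0.2, 0.8]
width: -0.0
[0.5512 0.0268 0.0112] F [-0.4  0.2  0.8]
1.1 tool [ 1.21  3.02 -0.81]
0.8 tool [0.95 2.43 0.28]
0.5 tool [1.57 2.03 0.54]
gate [(np.float64(1.49), np.int64(11)), (np.float64(1.52), np.int64(11)), (np.float64(1.46), np.int64(9)), (np.float64(1.55), np.int64(7))]
```

```bash
python3 -m creep '{"delta_pos":[[0.45,0.8,-0.45],[0.45,1,-0.35],[0.4,1.2,-0.2],[0.3,0.8,0],[0.35,0.8,0.05],[0.35,0.8,0.05]],"twist":[[0,0,0],[0,0,0],[0,0,0],[0,0,0],[0,0,0],[0,0,0]],"fingers":[0,0,0,0,0,0]}'; python3 w.py .8 .5 .2 0
```

```text
t: 13.23
tcp_pos: [0.6078, 0.0402, 0.0255]
tcp_rot: [-2.036, -1.976, -0.339]
force: [-1.2, 0.2, 0.1]
width: -0.0
[0.6078 0.0402 0.0255] F [-1.2  0.2  0.1]
0.8 tool [ 0.22 -0.14  0.47]
0.5 tool [1.59 2.02 0.53]
0.2 tool [2.07 1.44 0.74]
0.0 tool [1.56 0.57 0.58]
gate [(np.float64(0.86), np.int64(9)), (np.float64(0.89), np.int64(9)), (np.float64(0.83), np.int64(6)), (np.float64(0.8), np.int64(1))]
```

```bash
python3 -m creep '{"delta_pos":[[0.5,0.6,0.3],[0.6,0.65,0.3],[0.6,0.65,0.25],[0.65,0.5,0.22],[0.7,0.5,0.25],[0.7,0.45,0.25]],"twist":[[0,0,0],[0,0,0],[0,0,0],[0,0,0],[0,0,0],[0,0,0]],"fingers":[0,0,0,0,0,0]}'; python3 w.py .2 0
```

```text
t: 13.78
tcp_pos: [0.6459, 0.0833, 0.0223]
tcp_rot: [-2.037, -1.976, -0.338]
force: [-0.9, -0.6, -0.6]
width: -0.0004
[0.6459 0.0833 0.0223] F [-0.9 -0.6 -0.6]
0.2 tool [-0.16 -0.39 -0.02]
0.0 tool [1.56 0.57 0.57]
gate [(np.float64(0.26), np.int64(11)), (np.float64(0.23), np.int64(9)), (np.float64(0.2), np.int64(6)), (np.float64(0.17), np.int64(1))]
```

```bash
python3 -m creep '{"delta_pos":[[0.38,0.05,0.14],[0.38,0.05,0.14],[0.38,0.05,0.14],[0.38,0,0.14],[0.3,0,0.1]],"twist":[[0,0,0],[0,0,0],[0,0,0],[0,0,0],[0,0,0]],"fingers":[0,0,0,0,0]}'; python3 w.py 0
```

```text
t: 14.25
tcp_pos: [0.6503, 0.1062, 0.0229]
tcp_rot: [-2.036, -1.981, -0.342]
force: [0.7, -0.3, -0.0]
width: 0.0001
[0.6503 0.1062 0.0229] F [ 0.7 -0.3 -0. ]
0.0 tool [-0.77 -0.21 -0.19]
gate [(np.float64(-0.01), np.int64(8)), (np.float64(-0.04), np.int64(6)), (np.float64(0.02), np.int64(5)), (np.float64(-0.1), np.int64(0))]
```

Nearly shut. Force is still about zero, so I'll push in 1–2 mm steps until the stop answers.

```bash
python3 -m creep '{"delta_pos":[[0.15,0,0.05],[0.15,0,0.05],[0.15,0,0.05]],"twist":[[0,0,0],[0,0,0],[0,0,0]],"fingers":[0,0,0]}'; python3 w.py 0
```

```text
t: 14.55
tcp_pos: [0.6503, 0.1063, 0.0228]
tcp_rot: [-2.045, -1.984, -0.332]
force: [-0.7, -6.0, 0.5]
width: -0.0002
[0.6503 0.1063 0.0228] F [-0.7 -6.   0.5]
0.0 tool [-0.78 -0.21 -0.19]
gate [(np.float64(-0.01), np.int64(8)), (np.float64(-0.04), np.int64(7)), (np.float64(0.02), np.int64(5)), (np.float64(-0.1), np.int64(0))]
```

The stop answers: −6 N with no motion. One firmer nudge, then back away straight and rise.

```bash
python3 -m creep '{"delta_pos":[[0.25,0,0.09],[0.25,0,0.09]],"twist":[[0,0,0],[0,0,0]],"fingers":[0,0]}'; python3 -m creep '{"delta_pos":[[-0.5,0,-0.2],[-1,0,-0.4],[-1.5,0,-0.6],[-2,0,-0.8],[-1,0,-2],[0,0,-3],[0,0,-3],[0,0,-3],[-1,-2,-2],[0,0,0]],"twist":[[0,0,0],[0,0,0],[0,0,0],[0,0,0],[0,0,0],[0,0,0],[0,0,0],[0,0,0],[0,0,0],[0,0,0]],"fingers":[0,0,0,0,0,0,0,0,0,0]}'; python3 w.py 0; python3 -c "
from h import *
s=cam('scene');t=cam('top');cv2.imwrite('pics/end.png',np.hstack([cv2.resize(s['image'][85:335,150:400],(400,400)),cv2.resize(t['image'][120:270,165:315],(400,400),interpolation=cv2.INTER_CUBIC)]))
t0=cv2.imread('pics/top0.png');s0=cv2.imread('pics/scene0.png')
for n,P in dict(gps=[.773,-.029,.03],clamp=[.428,-.174,.02],coaster=[.607,.401,.005],cap=[.466,.3,.02]).items():
    for c,i0 in((t,t0),(s,s0)):
        a,b=proj(c,[P])[0].astype(int); T=i0[b-22:b+22,a-34:a+34]; m=c['image'][b-28:b+28,a-40:a+40]
        k=cv2.minMaxLoc(cv2.matchTemplate(m,T,cv2.TM_CCOEFF_NORMED)); print(n,k[1],np.array(k[3])-6)"
```

```text
t: 14.77
tcp_pos: [0.6503, 0.1064, 0.0228]
tcp_rot: [-2.054, -1.986, -0.322]
force: [-3.1, -10.0, 4.0]
width: 0.0001
t: 15.6
tcp_pos: [0.6276, -0.0174, 0.1437]
tcp_rot: [-2.047, -1.975, -0.327]
force: [0.4, -0.6, -0.8]
width: 0.0002
[ 0.6276 -0.0174  0.1437] F [ 0.4 -0.6 -0.8]
0.0 tool [ 6.66  2.23 15.39]
gate [(np.float64(-0.01), np.int64(8)), (np.float64(0.02), np.int64(8)), (np.float64(-0.04), np.int64(6)), (np.float64(1.88), np.int64(1))]
gps 0.9295977354049683 [0 0]
gps 0.9855687022209167 [0 0]
clamp 0.5694354772567749 [0 0]
clamp 0.6126995086669922 [0 0]
coaster 0.9520629048347473 [0 0]
coaster 0.8368887901306152 [0 0]
cap 0.9515974521636963 [0 0]
cap 0.9140205979347229 [0 0]
```

View pics/end.png

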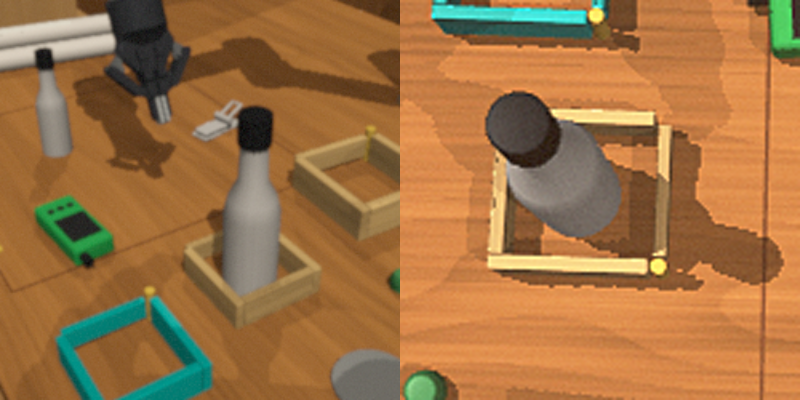

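The final view shows the bottle upright inside the rack, the gate shut across the mouth (top crop x≈663), and the gripper clear. Handing in.

```bash
python3 -c "
from bench import ctrl
print(ctrl.finish_job())"
```

```text
the job is handed in; nothing more can be done
None
```

I pushed the 245 mm steel bottle upright across the table into the smaller pale rack, then pushed the gate shut behind it. The job was handed in at about 16 s of the 72 s allowed.

- **Bottle:** I pushed with the fingertips low on its body, in contact at about 20–25 mm above the table, with 4–8 N at the wrist. When I last worked out its position, its base was about 5 mm from the rack's origin, and it still stood upright inside the rack in the last picture.
- **Gate:** it measured 0.0 ± 0.03 rad in the image. The stop pushed back with 6 to 10 N without the gate moving any further, and the gate stayed shut after I withdrew.
- **Things to leave alone:** image matching against the start pictures showed no shift for the GPS case, clamp, coaster or cap. The clamp's match score was weak (about 0.6), probably because the arm's shadow fell near it. It looked unmoved in the picture.
- **Robot:** the gripper was clear of everything at hand-in.

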